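# Hold a glued rod in the V-block under the curing lamp

## Robot

A 6-joint arm with a two-finger parallel gripper is mounted at the origin on the work surface. World frame = base frame: x ahead of the robot, y to its left, z up, the work surface at z = 0. Lengths are in mm, angles in rad, forces in N, time in s.
With the tool pointing down it reaches from about 300 to 875 mm from the base axis. Payload 6.4 kg.
Tool frame: the origin (TCP) lies midway between the tips of the shut fingers; the grasp point (between the pads) lies 19 mm behind it (arm.pinch_z is the distance from the TCP to the grasp point, in mm); z points along the fingers, y is the line along which they close (so a half turn about z gives the same grasp; the last joint's range is limited). The gripper opens to 88 mm and grips with 3 to 60 N. Pads are 18 mm wide; open, the fingers measure 123 mm over their backs; the gripper's body (75 mm by 187 mm) begins 45 mm behind the grasp point.
Start: joints at [-1.324, 0.181, 1.607, -0, 1.354, -0.206], TCP at [251.571, -517.062, 238.714] pointing down, gripper open.
Joint ranges: [-2.99, 2.99], [-0.89, 2.07], [0.3, 2.58], [-1.14, 4.28], [0, 2.63], [-3.12, 3.12]. Speed limits (rad/s): [2.57, 2.57, 3.01, 3.14, 3.14, 3.14].

## Interface

Orientations are given as a rotation vector (axis times angle).
In Python, from cell import arm, vision gives the robot as it stands.
- The arm moves only by the tool servo_tool, never from a script. Its argument "targets" is a list that holds one entry, the list of rows, each a list of 7 numbers: the shift along the tool's x, y, z as a fraction of full scale, then the turn, a rotation vector about the tool's x, y, z as a fraction of full scale, then the closure, from -1 (fully open) to 1 (shut), so that 0 is half open. A call has exactly 5 rows; each row is the pose to reach, as a shift and turn from the pose commanded when the call began, along the tool's axes at that moment, turning the shorter way round; what a row does not reach only later rows make up. Full scale, the value 1, is 0.3 m for a shift and 180 degrees for a turn. A row lasts 1/10 s, in which the tool goes at most 50 mm and 8.59 degrees, less where a joint would pass 70% of its speed; a pose out of reach is approached as far as the arm can. A call with a number of a shift or a turn outside -1 to 1 is refused whole. A call with a gripper value outside its range is refused whole. The fingers move at their own pace and stop on an object; the grip force is fixed at half the most. Time passes only in rows, so rows that repeat a pose let the fingers close, or fill a call up. It gives the time, the measured TCP pose, the force, the opening and the grip force at its end, in the units of the state.
- arm.read_state(): the state, without advancing time (a new reading comes with each control period).
- vision.get_image(name): name is "side" or "top"; returns the picture (420x560x3 uint8, red, green, blue); there is no depth.
- vision.camera_info(name): a dict with "intrinsics" (3x3 intrinsics, pixels), "distortion" ([k1, k2, p1, p2, k3] as OpenCV has them; the pictures are not rectified), "eye" and "rotation" of the camera in the world. Camera axes: x right, y up, looking along -z (the intrinsics and any distortion apply to the point x, -y, -z); pixel columns grow to the right and rows downward; lengths in mm; the calibration is good to about 2 mm. A picture is of the moment at which its call begins. camera_info takes no time and is no camera call.
- arm.finish_job(): hands the job in; it is judged then, once.
Trained networks look in the newest picture that a camera, given by its name, has taken for a name from the list of things; names that differ only in an ending like _2 or _b are one class to them, and where a whole thing is asked for, a point or a joint stands for the part that bears it (a point fixed in the world has none). Each returns a list of dicts, best first, with "score" (0 to 1); they miss things now and then, are a little off and sometimes report something else, mostly with a low value. They report only what shows in the picture. A call takes as long as a camera call. They do not tell look-alikes from the thing itself.
- vision.find_in(camera, name): "extent" ([left, top, right, bottom] in pixels, round what is visible of it).
- vision.place_of(camera, name): "location" ([row, column] in pixels: a listed point, or the origin of a listed thing).
The state is a dict: "time_s": time; "joints": joint angles; "dq": joint speeds; "joint_torque": joint torques, N m; "tool_pos": TCP position; "orientation": TCP orientation; "contact_force": force on the tool from outside, world axes, zero at the start; "moment": the same for the moment, N m; "opening": opening from 0.0 (shut) to 1.0 (fully open); "finger_force": force on a finger pad.
Only numpy, scipy, OpenCV 4.12 (cv2) and the standard library are available. Lean on these libraries where they do the work, as an engineer would, in place of code of your own. Each camera call takes 0.05 s, during which the arm holds its last target. There are 200 camera calls.

## Task

A brass end cap has just been glued to an acrylic rod and is to be cured under the UV lamp. Set the lamp's power dial to 7, then take the rod from its hardboard carrier and lay it in the V-block, centred along the block with its capped end towards the lamp, so that the glue joint stands where the lamp is aimed. Finish while still holding it there, pressed down firmly (about 15 N) so that it bears on both faces of the V, and leave the cup, jar and brush where they are.

Things in the scene. Friction and masses are not known exactly. Their poses are not given: they have to be found in the camera images.
- station: curing station, fixed: an aluminium base plate 190 mm (x) by 380 mm (y), 10 mm thick, origin on its underside, with the V-block at its -y end, the lamp controller (grey box 150 x 140 mm, its black top panel 86 mm above the bench) at its +y end and the lamp between. x: away from the operator, y: from the V-block to the controller, z up
- seat (a point): where the centre of the rod lies when the rod is seated in the V-block, 67 mm above the bench; frame as the station's. The steel V-block is 70 mm long (along y), 56 mm wide (x), its top lands 13 mm below this point; its 90 degree V runs along y, 36 mm wide and 18 mm deep, and a seated rod touches each face on a line 16 mm below this point and 16 mm to the side
- lamp_tip (a point): mouth of the lamp's light guide, 14 mm in diameter, fixed: 78 mm along +y and 48 mm above the seat, pointing down at 35 degrees to the spot 41 mm along +y from the seat; its clamp, post and guide behind it rise to 156 mm above the bench
- v_face_near: the V's face on the -x side, fixed; origin above the V's bottom line, level with the block's top, axes as the station's
- v_face_far: the V's face on the +x side, fixed; same origin
- dial (a joint): power dial in rad: 0 at the scale's first tick, growing clockwise seen from above, stop at 4.71; eleven white ticks 0 to 10 stand 0.471 rad (27 degrees) apart, with longer ones at 0, 5 and 10, so setting 7 is 3.30 rad. Stiff enough (0.04 Nm) to stay where it is left
- dial_grip (a point): on the dial's axis, 20 mm above the controller's panel, turns with the dial; +x points along the bar grip to its white pointer end, z up. The bar is 38 mm long (x), 14 mm wide (y), standing from 5 to 29 mm above the panel on a skirt 40 mm in diameter and 5 mm thick. The scale is centred so that the pointer is along the station's +x at 2.356 rad
- rod_center (a point): centre of the rod: cylinder 44 mm in diameter and 110 mm long with its brass cap, 0.15 to 0.3 kg, axis along this point's y, +y to the capped end; at the start it lies on the carrier with its axis 28 mm above the bench, roughly parallel to y. Rolled about its axis it may have any x and z
- glue_joint (a point): centre of the glue joint between the acrylic and the cap (the last 14 mm of the rod), on the axis 41 mm from the rod's centre; to be cured, it stands 41 mm along +y from the seat
- carrier: hardboard carrier, fixed: 130 mm (x) by 170 mm (y), 6 mm thick, origin on its underside, with two strips 5 mm high and 8 mm wide along y, 15 to 23 mm to either side of the middle, that keep the rod from rolling
- mixing_cup: bystander: clear plastic cup 72 mm in diameter, 95 mm high, origin at its foot
- paint_jar: bystander: yellow jar 72 mm in diameter, 90 mm high, origin at its foot
- paint_brush: bystander: brush 190 mm long lying flat to the left of the station
Things that resemble listed ones, but are neither listed nor needed, are in the scene too. What is shaped like the part that bears rod_center but brown or green is not meant.

How it is judged:
By the outcome, as a careful person would: the job done as asked, in the order asked, and still so for the second after the job is handed in, while the arm keeps its last pose, push and grip.
It also fails if it takes over 72 s, if anything falls off the work surface, if the arm or the gripper's body presses on something with over 40 N, if the wrist force passes 120 N, or if a joint passes its speed limit or range.

## Working session

There is one attempt and no reset: what is moved stays moved. The work goes in short steps, Python scripts to look and compute and a tool call to move; the robot and the scene stay as the last step left them, time stands still between calls to the robot, and variables do not carry over. Pictures are saved under pics/ and viewed, at most 10 in all, crops included, and the job is handed in when it is done.

Besides the shell and the picture viewer there is one more tool, called after ">>>" in YAML: its name, and indented under it one key for each argument. servo_tool: Moves the arm, as the interface text tells. Shift numbers are shares of 0.3 m and turn numbers shares of 180 degrees, none past 1 either way. Its arguments: {"type":"object","properties":{"targets":{"type":"array","items":{"type":"array","items":{"type":"array","items":{"type":"number","minimum":-1,"maximum":1}}}}},"required":["targets"]}

```bash
mkdir -p pics; ls; cat > h.py <<'E'
import numpy as np,cv2
from cell import arm,vision
from scipy.spatial.transform import Rotation as R
def ray(cam,row,col):
    c=vision.camera_info(cam);K=np.array(c["intrinsics"],float);d=np.array(c["distortion"],float)
    u=cv2.undistortPoints(np.array([[[col,row]]],float),K,d)[0,0]
    return np.array(c["eye"],float),np.array(c["rotation"],float)@np.array([u[0],-u[1],-1])
def at_z(cam,row,col,z):
    e,d=ray(cam,row,col);return e+d*(z-e[2])/d[2]
def proj(cam,P):
    c=vision.camera_info(cam);Rm=np.array(c["rotation"],float)
    q=(np.atleast_2d(P)-np.array(c["eye"]))@Rm
    q=q*[1,-1,-1]
    p,_=cv2.projectPoints(q.reshape(-1,1,3),np.zeros(3),np.zeros(3),np.array(c["intrinsics"],float),np.array(c["distortion"],float))
    return p[:,0]
def tri(p1,p2):
    e1,d1=ray("top",*p1);e2,d2=ray("side",*p2)
    A=np.stack([d1,-d2],1);s=np.linalg.lstsq(A,e2-e1,rcond=None)[0]
    a=e1+d1*s[0];b=e2+d2*s[1];return (a+b)/2,np.linalg.norm(a-b)
E
python3 - <<'E'
from h import *
a=[]
for c in("top","side"):
    im=vision.get_image(c);cv2.imwrite(f"pics/{c}0.png",im[:,:,::-1])
    i=vision.camera_info(c);print(c,np.round(i["eye"]),np.round(i["rotation"],2).tolist(),np.round(i["intrinsics"][0][0]))
    for n in["station","seat","lamp_tip","dial_grip","rod_center","glue_joint","carrier","v_face_near","mixing_cup","paint_jar","paint_brush"]:
        print(n,[(np.round(q["location"]).tolist(),round(q["score"],2)) for q in vision.place_of(c,n)][:4])
print(arm.read_state())
E
```

```text
pics
top [ 391.  -51. 1431.] [0.08, -0.05, -1.6] 399.0
station [([186.0, 241.0], 0.76)]
seat [([175.0, 269.0], 0.66)]
lamp_tip [([177.0, 246.0], 0.8)]
dial_grip [([198.0, 199.0], 0.59)]
rod_center [([273.0, 340.0], 0.78), ([265.0, 384.0], 0.73), ([235.0, 418.0], 0.62), ([174.0, 269.0], 0.51)]
glue_joint [([264.0, 348.0], 0.78), ([245.0, 418.0], 0.63), ([256.0, 387.0], 0.58)]
carrier [([217.0, 360.0], 0.92)]
v_face_near [([175.0, 265.0], 0.38)]
mixing_cup [([142.0, 315.0], 0.59)]
paint_jar [([158.0, 374.0], 0.57)]
paint_brush [([204.0, 148.0], 0.96)]
side [-249. 1043.  953.] [0.37, -1.23, -2.23] 522.0
station [([256.0, 242.0], 0.57)]
seat [([215.0, 258.0], 0.64)]
lamp_tip [([181.0, 312.0], 0.66), ([211.0, 247.0], 0.56)]
dial_grip [([250.0, 223.0], 0.68)]
rod_center [([234.0, 390.0], 0.78), ([220.0, 258.0], 0.57)]
glue_joint [([225.0, 384.0], 0.78)]
carrier []
v_face_near [([218.0, 257.0], 0.41)]
mixing_cup [([198.0, 263.0], 0.56)]
paint_jar [([180.0, 309.0], 0.82)]
paint_brush [([327.0, 176.0], 0.97)]
{'time_s': 1.2, 'joints': array([-1.32430572e+00,  1.80771532e-01,  1.60700182e+00, -1.67150487e-05,
        1.35380973e+00, -2.06303761e-01]), 'dq': array([ 0.00107035,  0.00089463, -0.00104154,  0.00191902,  0.0007459 ,
        0.00018134]), 'joint_torque': array([ 1.30655644e-03, -4.33835113e+01, -3.42168725e+01,  7.03721889e-02,
        3.09026381e-02, -9.57831617e-06]), 'tool_pos': array([ 251.56293478, -517.06287625,  238.72959924]), 'orientation': array([ 3.06141280e+00,  7.05190650e-01, -2.53328988e-05]), 'contact_force': array([-0.07473628,  0.13549579, -0.85405272]), 'moment': array([-0.03847503,  0.0113532 , -0.01452063]), 'finger_force': 0.0, 'opening': 0.9971630711827104}
```

```bash
sed -i 's/np.array(c\["rotation"\],float)/R.from_rotvec(c["rotation"]).as_matrix()/' h.py
python3 - <<'E'
from h import *
t=cv2.imread("pics/top0.png");s=cv2.imread("pics/side0.png")
cv2.imwrite("pics/topc.png",cv2.resize(t[120:310,110:450],(800,447),interpolation=cv2.INTER_CUBIC))
cv2.imwrite("pics/sidec.png",cv2.resize(s[130:350,140:440],(800,586),interpolation=cv2.INTER_CUBIC))
print("z67 seat",at_z("top",175,269,67),"lamp",at_z("top",177,246,115),"dial",at_z("top",198,199,106),"stn",at_z("top",186,241,0))
print("side seat",at_z("side",215,258,67),"dial",at_z("side",250,223,106),"lamp",at_z("side",211,247,115),"stn",at_z("side",256,242,0))
for p in [(273,340),(265,384),(235,418)]:print(p,at_z("top",*p,28))
for p in[(264,348),(256,387),(245,418)]:print("g",p,at_z("top",*p,28))
print("carrier",at_z("top",217,360,0),"side rod",at_z("side",234,390,28),at_z("side",225,384,28))
print("cup",at_z("top",142,315,0),"jar",at_z("top",158,374,0))
E
```

```text
z67 seat [604.91415284  -9.96061489  67.        ] lamp [592.84816546  65.52013765 115.        ] dial [527.73553737 225.75685575 106.        ] stn [578.14450668  94.49204493   0.        ]
side seat [608.38765863 -16.42530991  67.        ] dial [536.36774004 223.57254381 106.        ] lamp [601.28304038  44.2210512  115.        ] stn [570.14881161 108.15874485   0.        ]
(273, 340) [ 259.86421255 -247.55473444   28.        ]
(265, 384) [ 283.30652471 -402.00995542   28.        ]
(235, 418) [ 384.27346392 -526.29010626   28.        ]
g (264, 348) [ 290.22977249 -276.57434645   28.        ]
g (256, 387) [ 314.20036968 -413.8884437    28.        ]
g (245, 418) [ 349.36485788 -524.48244507   28.        ]
carrier [ 454.28329826 -330.63286033    0.        ] side rod [ 254.64454613 -232.96260644   28.        ] [ 293.14027933 -266.58379525   28.        ]
cup [ 732.24084086 -178.68646805    0.        ] jar [ 667.18614729 -390.84492832    0.        ]
```

View pics/topc.png

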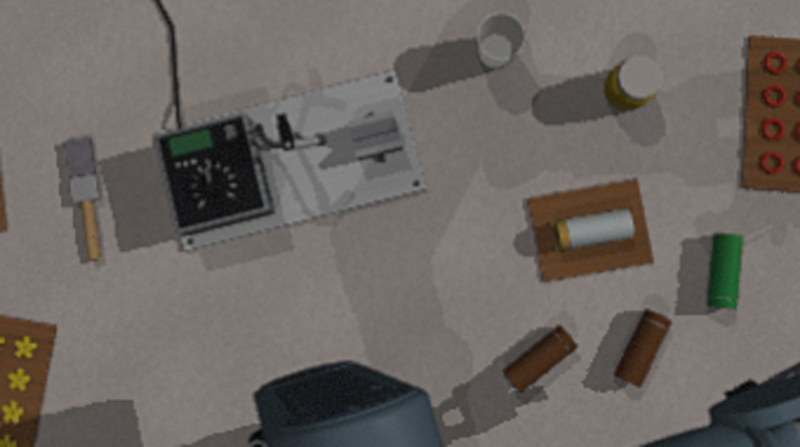

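View pics/sidec.png

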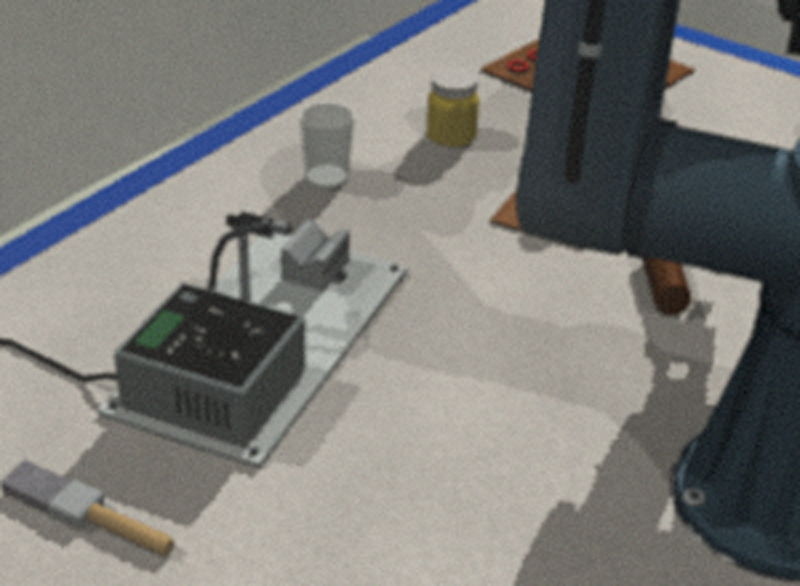

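```bash
python3 - <<'E'
from h import *
t=cv2.imread("pics/top0.png")
f=lambda r,c:cv2.resize(t[r-25:r+25,c-33:c+33],(396,300),interpolation=cv2.INTER_CUBIC)
cv2.imwrite("pics/z1.png",np.vstack([np.hstack([f(197,200),f(217,363)]),np.hstack([f(177,265),f(177,231)])]))
def px(x,y):return (120+y/2.353,110+x/2.353)
cs=[at_z("top",*px(*p),10)[:2] for p in[(393,72),(425,187),(183,250),(155,130)]]
print(np.round(cs,1)); cs=np.array(cs)
for i in range(4):
    d=cs[(i+1)%4]-cs[i];print(np.linalg.norm(d),np.degrees(np.arctan2(d[1],d[0])))
print(cs.mean(0))
def sp(x,y):return (130+y/2.667,140+x/2.667)
print([np.round(at_z("side",*sp(*p),10),1) for p in[(405,270),(260,462),(103,410)]])
print([np.round(at_z("side",*sp(*p),86),1) for p in[(187,286),(303,322),(240,388),(118,350)]])
print([np.round(at_z("top",*px(*p),86),1) for p in[(248,115),(272,208),(182,230),(157,135)]])
E
```

```text
[[702.2 -39.4]
 [523.3 -83.5]
 [437.1 287.4]
 [622.9 329.4]]
184.2733869316797 -166.18133674209113
380.71604347862245 103.0785055128411
190.46456875730826 12.747976475464043
377.2878830862536 -77.86359729215455
[571.3702189  123.47183749]
[array([520.5, -77.4,  10. ]), array([439. , 281.8,  10. ]), array([617.9, 323. ,  10. ])]
[array([624.4, 181.8,  86. ]), array([486.4, 154.6,  86. ]), array([467.3, 275. ,  86. ]), array([603. , 306.4,  86. ])]
[array([628.4, 172.5,  86. ]), array([491.8, 139.5,  86. ]), array([463.5, 270.5,  86. ]), array([603. , 306.2,  86. ])]
```

View pics/z1.png

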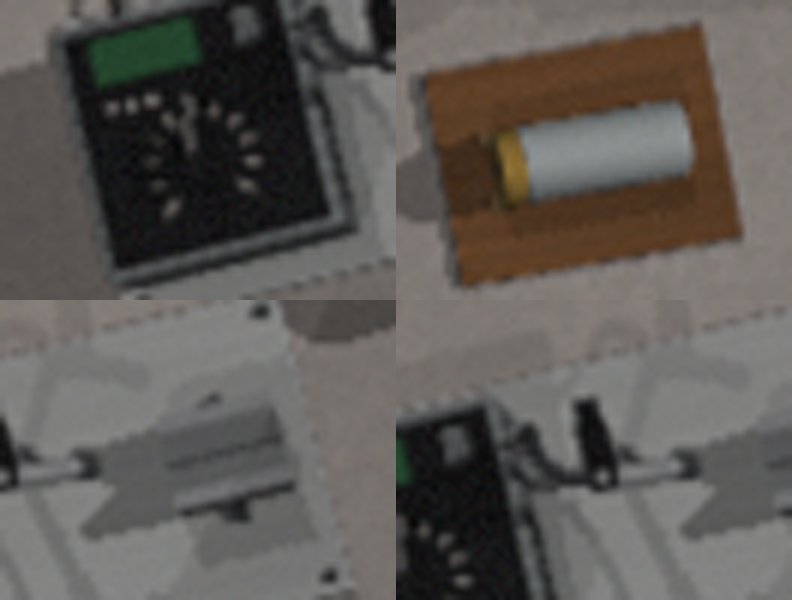

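```bash
python3 - <<'E'
from h import *
out=[]
def zoom(cam,r,c,h,w,s,g=2.0):
    im=cv2.imread(f"pics/{cam}0.png")[r-h:r+h,c-w:c+w]
    return np.clip(cv2.resize(im,None,fx=s,fy=s,interpolation=cv2.INTER_LANCZOS4).astype(float)*g,0,255).astype(np.uint8)
a=zoom("top",197,200,14,14,14);b=zoom("side",252,225,14,14,14)
cv2.imwrite("pics/z2.png",np.hstack([a,b]))
px=lambda x,y:(152+(y-300)/6,232+x/6)
V=[at_z("top",*px(*p),36) for p in[(168,465),(283,437)]]
print("V",np.round(V,1)); d=V[0]-V[1];print(np.degrees(np.arctan2(d[1],d[0])),np.linalg.norm(d))
pr=lambda x,y:(217-25+y/6,363-33+(x-396)/6)
# silhouettes of the rod
C=[at_z("top",*pr(*p),28) for p in[(497,168),(690,138)]];print("rod",np.round(C,1),np.mean(C,0));d=C[0]-C[1];print(np.degrees(np.arctan2(d[1],d[0])),np.linalg.norm(d))
Q=np.array([at_z("top",*pr(*p),6)[:2] for p in[(424,75),(700,22),(742,238),(458,285)]]);print("car",np.round(Q,1),Q.mean(0))
for i in range(4):
    d=Q[i]-Q[(i+1)%4];print(np.degrees(np.arctan2(d[1],d[0])),np.linalg.norm(d))
E
```

```text
V [[594.7  23.2  36. ]
 [609.4 -45.   36. ]]
102.17852067528985 69.69597456624743
rod [[ 443.8 -278.5   28. ]
 [ 458.2 -392.3   28. ]] [ 450.99871438 -335.39942961   28.        ]
97.25377963481661 114.81325352976313
car [[ 501.3 -240.7]
 [ 528.5 -406.9]
 [ 399.  -425.9]
 [ 375.9 -256.2]] [ 451.17504388 -332.42717649]
99.320711778738 168.45200195470446
8.343918084053296 130.86982046916543
-82.2210005698291 171.29443390868084
-172.95255775437596 126.34160537207222
```

View pics/z2.png

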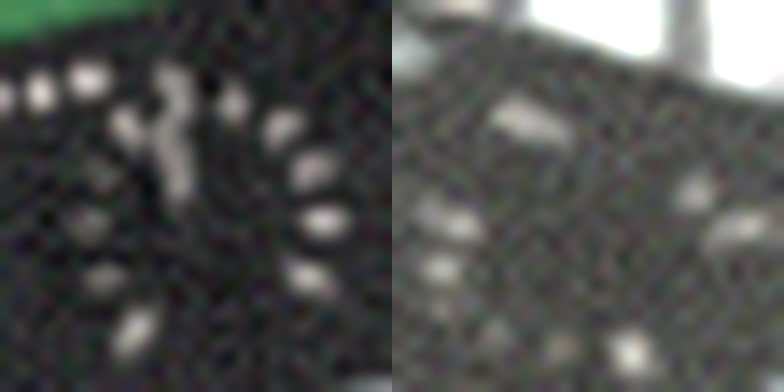

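```bash
python3 - <<'E'
from h import *
from scipy.optimize import least_squares
T=[(135,330),(103,275),(88,222),(103,172),(128,125),None,(232,103),(283,127),(315,168),(325,222),(308,275)]
g=lambda x,y,z:at_z("top",183+y/14-.5,186+x/14-.5,z)[:2]
idx=[i for i in range(11) if T[i]];P=np.array([g(*T[i],86) for i in idx])
def f(v):
    a=v[3]+2.356-0.4712*np.array(idx)
    return (np.c_[v[0]+v[2]*np.cos(a),v[1]+v[2]*np.sin(a)]-P).ravel()
r=least_squares(f,[530,224,26,.22]);print(r.x[:3],np.degrees(r.x[3]),np.abs(r.fun).max())
cx,cy,_,_=r.x
for p in[(182,195),(172,160),(160,132)]:
    q=g(*p,115)-[cx,cy];print("ptr",q,np.degrees(np.arctan2(q[1],q[0])),np.hypot(*q))
gs=lambda x,y,z:at_z("side",238+y/14-.5,211+(x-392)/14-.5,z)[:2]
for p in[(495,110),(570,138),(695,195),(710,240),(765,220),(430,215),(475,235),(630,355)]:
    for z in(86,115):
        q=gs(*p,z)-[cx,cy];print(p,z,np.round(q,1),round(np.degrees(np.arctan2(q[1],q[0]))),round(np.hypot(*q),1))
E
```

```text
[529.89667377 225.96105019  29.15653095] 12.249379380530888 2.7983240475698494
ptr [ 2.21934839 -0.45936134] -11.693969089645357 2.2663892243191937
ptr [10.67080395  1.85656909] 9.869856942089394 10.831108244494194
ptr [17.46640235  4.67196401] 14.975070360506294 18.080444100813466
(495, 110) 86 [ 50.7 -28.9] -30 58.4
(495, 110) 115 [23.  -0.6] -2 23.0
(570, 138) 86 [ 32.7 -31.2] -44 45.2
(570, 138) 115 [ 5.6 -2.9] -27 6.3
(695, 195) 86 [  0.9 -32.4] -88 32.4
(695, 195) 115 [-25.2  -4. ] -171 25.5
(710, 240) 86 [-10.9 -23.3] -115 25.7
(710, 240) 115 [-36.6   4.8] 172 37.0
(765, 220) 86 [-15.2 -34.8] -114 37.9
(765, 220) 115 [-40.7  -6.3] -171 41.2
(430, 215) 86 [37.3  4.6] 7 37.6
(430, 215) 115 [10.  31.8] 72 33.3
(475, 235) 86 [26.1  3.9] 9 26.4
(475, 235) 115 [-0.9 31.1] 92 31.1
(630, 355) 86 [-22.6  13.5] 149 26.4
(630, 355) 115 [-47.9  40.3] 140 62.7
```

The top crop shows the station at upper left: dial at pixel (col 199, row 198) pointing near 5, V-block at (269, 177). The candidates for the rod:
- brown (340, 273): not meant
- brown (384, 265): not meant
- green (418, 235): not meant
- clear with brass cap on the carrier (363, 217): chosen, confirmed in the close crop, cap end to +y

The side crop shows the V-block, lamp and controller; the arm hides the rod there.

```bash
cat >> h.py <<'E'
def psi(s=None):
    s=s or arm.read_state();x=R.from_rotvec(s["orientation"]).as_matrix()[:,0];return np.degrees(np.arctan2(x[1],x[0]))
def plan(x,y,z,p,lim=240,alim=42):
    s=arm.read_state();M=R.from_rotvec(s["orientation"]);d=np.array([x,y,z])-s["tool_pos"]
    a=(p-psi(s)+180)%360-180
    k=min(1,lim/max(1e-6,np.linalg.norm(d)),alim/max(1e-6,abs(a)))
    # target: tool straight down with yaw psi+k*a
    q=np.radians(psi(s)+k*a);T=np.array([[np.cos(q),np.sin(q),0],[np.sin(q),-np.cos(q),0],[0,0,-1]])
    print("shift",np.round(M.inv().apply(d*k)/300,4),"turn",np.round((M.inv()*R.from_matrix(T)).as_rotvec()/np.pi,4),"k",round(k,3),
     "pos",np.round(s["tool_pos"],1),"psi",round(psi(s),2),"F",np.round(s["contact_force"],1),"op",round(s["opening"],3),"ff",round(s["finger_force"],1),"t",round(s["time_s"],2),"j6",round(s["joints"][5],2))
E
python3 -c "
from h import *
plan(530,226,200,192.5)"
```

```text
shift [ 0.4837 -0.4593  0.0325] turn [-0.      0.     -0.2333] k 0.252 pos [ 251.6 -517.1  238.7] psi 25.94 F [-0.1  0.1 -0.9] op 0.997 ff 0.0 t 1.2 j6 -0.21
```

>>> servo_tool:
  targets:
    - [[0.484,-0.459,0,0,0,-0.233,-1],[0.484,-0.459,0,0,0,-0.233,-1],[0.484,-0.459,0,0,0,-0.233,-1],[0.484,-0.459,0,0,0,-0.233,-1],[0.484,-0.459,0,0,0,-0.233,-1]]

```text
time_s: 1.7
tool_pos: [323.4, -324.8, 238.6]
orientation: [-2.596, -1.767, -0.002]
contact_force: [0.2, -0.7, -0.3]
opening: 1.0
finger_force: 0.0
```

>>> servo_tool:
  targets:
    - [[0.667,-0.017,0,0,0,-0.233,-1],[0.667,-0.017,0,0,0,-0.233,-1],[0.667,-0.017,0,0,0,-0.233,-1],[0.667,-0.017,0,0,0,-0.233,-1],[0.667,-0.017,0,0,0,-0.233,-1]]

```text
time_s: 2.2
tool_pos: [393.8, -137.0, 238.9]
orientation: [1.788, 2.583, 0.003]
contact_force: [-0.3, -1.2, -0.2]
opening: 0.996
finger_force: 0.0
```

>>> servo_tool:
  targets:
    - [[0.507,0.433,0,0,0,-0.233,-1],[0.507,0.433,0,0,0,-0.233,-1],[0.507,0.433,0,0,0,-0.233,-1],[0.507,0.433,0,0,0,-0.233,-1],[0.507,0.433,0,0,0,-0.233,-1]]

```text
time_s: 2.7
tool_pos: [464.0, 50.0, 239.0]
orientation: [0.746, 3.051, 0.003]
contact_force: [-0.3, -1.1, -0.7]
opening: 0.996
finger_force: 0.0
```

```bash
python3 -c "
from h import *
plan(530,226,200,192.5)"
```

```text
shift [0.0757 0.6216 0.1312] turn [ 0.0006  0.0003 -0.2222] k 1 pos [464.  50. 239.] psi 152.5 F [-0.3 -1.1 -0.7] op 0.996 ff 0.0 t 2.7 j6 -1.24
```

>>> servo_tool:
  targets:
    - [[0.076,0.622,0.131,0,0,-0.222,0],[0.076,0.622,0.131,0,0,-0.222,0],[0.076,0.622,0.131,0,0,-0.222,0],[0.076,0.622,0.131,0,0,-0.222,0],[0.076,0.622,0.131,0,0,-0.222,0]]

```text
time_s: 3.2
tool_pos: [531.3, 223.9, 197.5]
orientation: [0.336, -3.122, -0.002]
contact_force: [-0.4, -0.3, 0.1]
opening: 0.571
finger_force: 0.0
```

```bash
python3 - <<'E'
from h import *
plan(530,226,98,192.5)
for c in("top","side"):
    im=vision.get_image(c);cv2.imwrite(f"pics/{c}1.png",im[:,:,::-1])
    for n in["rod_center","glue_joint","seat","carrier"]:
        for q in vision.place_of(c,n)[:4]:
            l=q["location"];print(c,n,np.round(l),round(q["score"],2),np.round(at_z(c,*l,{"seat":67,"carrier":0}.get(n,28)),1))
# TCP seen by cameras
p=arm.read_state()["tool_pos"];print(proj("top",p),proj("side",p),proj("side",[451,-335,28]))
s=cv2.imread("pics/side1.png")
q=lambda r,c:cv2.resize(s[r-35:r+35,c-46:c+46],(552,420),interpolation=cv2.INTER_CUBIC)
u,v=proj("side",[451,-335,28])[0]
u0,v0=proj("side",p)[0]
o=np.hstack([q(int(v0)+18,int(u0)),q(int(v),int(u))]);cv2.imwrite("pics/z3.png",cv2.resize(o,(800,304)))
print(u0,v0,u,v)
E
```

```text
shift [0.002  0.0071 0.3316] turn [ 0.0004 -0.0006 -0.0012] k 1 pos [531.3 223.9 197.5] psi -167.72 F [-0.4 -0.3  0.1] op 0.571 ff 0.0 t 3.2 j6 -1.59
top rod_center [275. 340.] 0.81 [ 252.6 -246.2   28. ]
top rod_center [268. 382.] 0.68 [ 272.5 -393.1   28. ]
top rod_center [213. 362.] 0.62 [ 466.2 -333.5   28. ]
top rod_center [236. 419.] 0.55 [ 382.1 -530.1   28. ]
top glue_joint [257. 387.] 0.81 [ 311.1 -413.    28. ]
top glue_joint [263. 345.] 0.77 [ 292.6 -266.2   28. ]
top glue_joint [217. 351.] 0.75 [ 453.6 -292.4   28. ]
top glue_joint [245. 416.] 0.63 [ 350.9 -519.3   28. ]
top seat [175. 267.] 0.65 [605.1  -2.   67. ]
top seat [216. 361.] 0.47 [ 455.  -320.1   67. ]
top carrier [215. 360.] 0.8 [ 461.1 -330.9    0. ]
side rod_center [199. 350.] 0.59 [ 459.7 -335.5   28. ]
side rod_center [256. 238.] 0.55 [555.6 140.1  28. ]
side rod_center [212. 403.] 0.52 [ 277.6 -374.7   28. ]
side glue_joint [204. 346.] 0.75 [ 453.3 -299.    28. ]
side glue_joint [205. 401.] 0.6 [ 304.3 -413.3   28. ]
side glue_joint [225. 386.] 0.56 [ 286.7 -270.9   28. ]
side glue_joint [192. 403.] 0.55 [ 334.9 -495.5   28. ]
side seat [218. 256.] 0.76 [603.3   1.2  67. ]
[[194.78094579 193.82511334]] [[223.94325882 220.94086612]] [[352.20519646 200.27900779]]
223.94325881854766 220.94086611675442 352.20519646258134 200.27900779395515
```

View pics/z3.png

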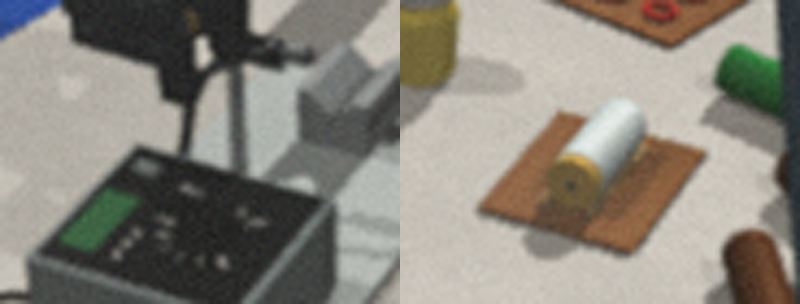

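>>> servo_tool:
  targets:
    - [[0.002,0.005,0.3316,0,0,0,0],[0.002,0.005,0.3316,0,0,0,0],[0.002,0.005,0.3316,0,0,0,0],[0.002,0.005,0.3316,0,0,0,0],[0.002,0.005,0.3316,0,0,0,0]]

```text
time_s: 4.2
tool_pos: [532.5, 221.5, 102.9]
orientation: [-0.32, 3.121, 0.001]
contact_force: [0.3, 0.6, -0.8]
opening: 0.5
finger_force: 0.0
```

>>> servo_tool:
  targets:
    - [[0,0,0,0,0,0,0.4],[0,0,0,0,0,0,0.6],[0,0,0,0,0,0,0.8],[0,0,0,0,0,0,1],[0,0,0,0,0,0,1]]

```text
time_s: 4.7
tool_pos: [530.3, 223.4, 101.0]
orientation: [-0.321, 3.124, 0.006]
contact_force: [-3.0, 7.7, 4.4]
opening: 0.155
finger_force: 30.0
```

```bash
python3 -c "
from h import *
plan(530,226,98,192.5);print(arm.read_state()['moment'])"
```

```text
shift [-0.0008  0.0088  0.01  ] turn [ 0.0011  0.0004 -0.0043] k 1 pos [530.3 223.4 101. ] psi -168.28 F [-3.   7.7  4.4] op 0.155 ff 30.0 t 4.7 j6 -1.59
[ 1.36292235  0.30109984 -0.01823471]
```

>>> servo_tool:
  targets:
    - [[0,0.006,0,0,0,0.03,1],[0,0.006,0,0,0,0.06,1],[0,0.006,0,0,0,0.09,1],[0,0.006,0,0,0,0.12,1],[0,0.006,0,0,0,0.15,1]]

```text
time_s: 5.2
tool_pos: [530.3, 224.2, 101.0]
orientation: [0.423, 3.112, 0.003]
contact_force: [-2.5, 3.9, 4.3]
opening: 0.155
finger_force: 30.0
```

```bash
python3 -c "
from h import *
plan(531,224,101,138.55);print(arm.read_state()['moment'])"
```

```text
shift [-0.0024 -0.     -0.0001] turn [0.0007 0.     0.1443] k 1 pos [530.3 224.2 101. ] psi 164.52 F [-2.5  3.9  4.3] op 0.155 ff 30.0 t 5.2 j6 -1.11
[0.77440518 0.16143806 0.05563427]
```

>>> servo_tool:
  targets:
    - [[0.003,0.003,0,0,0,0.04,1],[0.003,0.003,0,0,0,0.08,1],[0.003,0.003,0,0,0,0.115,1],[0.003,0.003,0,0,0,0.144,1],[0.003,0.003,0,0,0,0.144,1]]

```text
time_s: 5.7
tool_pos: [530.6, 224.9, 101.0]
orientation: [1.106, 2.938, 0.004]
contact_force: [2.8, 3.7, 2.8]
opening: 0.151
finger_force: 30.0
```

>>> servo_tool:
  targets:
    - [[0,0,0,0,0,0,1],[0,0,0,0,0,0,1],[0,0,0,0,0,0,1],[0,0,0,0,0,0,1],[0,0,0,0,0,0,1]]

```text
time_s: 6.2
tool_pos: [530.6, 224.9, 101.0]
orientation: [1.101, 2.94, 0.004]
contact_force: [2.5, 4.8, 4.7]
opening: 0.159
finger_force: 30.0
```

```bash
python3 -c "
from h import *
plan(531,224,101,138.55);print(arm.read_state()['moment'])"
```

```text
shift [-0.0029 -0.0013 -0.    ] turn [0.001  0.0004 0.0021] k 1 pos [530.6 224.9 101. ] psi 138.93 F [2.5 4.8 4.7] op 0.159 ff 30.0 t 6.2 j6 -0.66
[ 0.72498421 -0.55987658 -0.06057244]
```

>>> servo_tool:
  targets:
    - [[-0.002,0.003,0,0,0,0.002,1],[-0.002,0.003,0,0,0,0.002,1],[-0.002,0.003,0,0,0,0.002,0.6],[-0.002,0.003,0,0,0,0.002,0],[-0.002,0.003,0,0,0,0.002,0]]

```text
time_s: 6.7
tool_pos: [529.9, 224.0, 99.3]
orientation: [-1.113, -2.937, 0.002]
contact_force: [-0.3, 0.1, -0.1]
opening: 0.361
finger_force: 0.0
```

>>> servo_tool:
  targets:
    - [[0,0,0,0,0,0,0],[0,0,-0.1,0,0,0,0],[0,0,-0.25,0,0,0,0],[0,0,-0.4,0,0,0,-0.5],[0,0,-0.45,0,0,0,-1]]

```text
time_s: 7.2
tool_pos: [532.7, 224.8, 240.2]
orientation: [1.112, 2.931, 0.006]
contact_force: [0.2, 0.7, 0.4]
opening: 0.659
finger_force: 0.0
```

```bash
python3 -c "
from h import *
plan(451,-335,200,98)"
```

```text
shift [-0.4371 -0.6678  0.0548] turn [0.0021 0.0012 0.0951] k 0.423 pos [532.7 224.8 240.2] psi 138.46 F [0.2 0.7 0.4] op 0.659 ff 0.0 t 7.2 j6 -0.65
```

>>> servo_tool:
  targets:
    - [[-0.437,-0.668,0,0,0,0.095,-1],[-0.437,-0.668,0,0,0,0.095,-1],[-0.437,-0.668,0,0,0,0.095,-1],[-0.437,-0.668,0,0,0,0.095,-1],[-0.437,-0.668,0,0,0,0.095,-1]]

```text
time_s: 7.7
tool_pos: [494.5, -14.8, 234.1]
orientation: [-1.539, -2.738, 0.001]
contact_force: [0.3, 0.3, 0.8]
opening: 1.001
finger_force: 0.0
```

```bash
python3 - <<'E'
from h import *
plan(451,-335,200,98)
im=vision.get_image("top");cv2.imwrite("pics/top2.png",im[:,:,::-1])
im2=vision.get_image("side");cv2.imwrite("pics/side2.png",im2[:,:,::-1])
z=lambda a:np.clip(cv2.resize(a[:,:,::-1],None,fx=14,fy=14,interpolation=cv2.INTER_LANCZOS4).astype(float)*2,0,255).astype(np.uint8)
cv2.imwrite("pics/z4.png",np.hstack([z(im[183:211,186:214]),z(im2[238:266,211:239])]))
E
```

```text
shift [-0.618  -0.501   0.0842] turn [-0.0004 -0.0001  0.0956] k 0.739 pos [494.5 -14.8 234.1] psi 121.31 F [0.3 0.3 0.8] op 1.001 ff 0.0 t 7.7 j6 -0.82
```

View pics/z4.png

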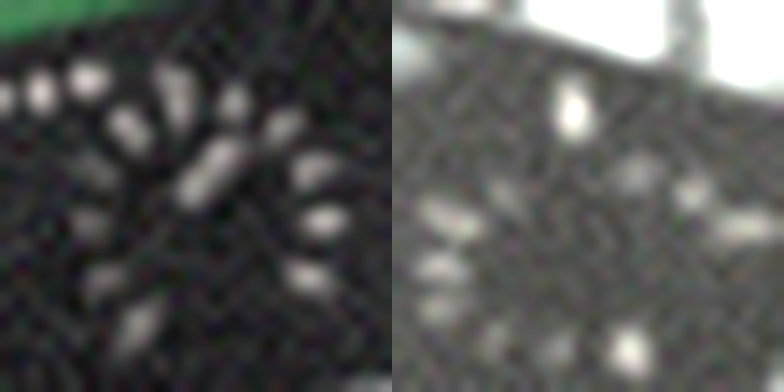

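The top crop shows the pointer strip from (185,195) to (232,143), aimed at tick 7 at (283,127); in the side crop it is the bright stroke at (572,110). I'll check the angle numerically and measure the rod at the same time.

```bash
python3 - <<'E'
from h import *
from scipy.optimize import least_squares
T=[(137,325),(103,278),(88,222),(97,172),(130,127),(178,98),(235,104),(284,126),(315,168),(325,222),(308,277)]
g=lambda x,y,z:at_z("top",183+y/14-.5,186+x/14-.5,z)[:2]
P=np.array([g(*t,86) for t in T]);i=np.arange(11)
f=lambda v:(np.c_[v[0]+v[2]*np.cos(v[3]+2.356-.4712*i),v[1]+v[2]*np.sin(v[3]+2.356-.4712*i)]-P).ravel()
r=least_squares(f,[530,224,26,.22]).x;print(r[:3],np.degrees(r[3]))
a,b=g(185,198,115),g(234,141,115);d=b-a;print("top ptr",np.degrees(np.arctan2(d[1],d[0])),np.round(b-r[:2],1),np.degrees(np.arctan2(*(b-r[:2])[::-1])))
gs=lambda x,y,z:at_z("side",238+y/14-.5,211+(x-392)/14-.5,z)[:2]
a,b=gs(576,143,115),gs(568,72,115);d=a-b;print("side",a-r[:2],b-r[:2],np.degrees(np.arctan2(d[1],d[0])))
print("want",np.degrees(r[3])-53.95, -41.45)
for c in("top","side"):
  for n in["rod_center","glue_joint","carrier"]:
    for q in vision.place_of(c,n)[:4]:
      l=q["location"];w=at_z(c,*l,28 if n!="carrier" else 0)
      if abs(w[0]-450)<40 and abs(w[1]+330)<60:print(c,n,np.round(w,1),round(q["score"],2))
E
```

```text
[529.89055542 225.93504766  29.24581184] 12.212204192934651
top ptr -41.73180673840409 [ 14.8 -13. ] -41.339107701508176
side [ 3.61044676 -2.34212261] [ 20.27276163 -18.61806591] 135.67205876877972
want -41.73779580706535 -41.45
top rod_center [ 459.2 -330.7   28. ] 0.65
top glue_joint [ 440.  -301.4   28. ] 0.81
top carrier [ 458.1 -337.3    0. ] 0.86
side rod_center [ 475.3 -344.4   28. ] 0.81
side glue_joint [ 457.1 -317.5   28. ] 0.52
side carrier [ 456.9 -334.4    0. ] 0.72
```

>>> servo_tool:
  targets:
    - [[-0.618,-0.501,0.06,0,0,0.096,-1],[-0.618,-0.501,0.06,0,0,0.096,-1],[-0.618,-0.501,0.06,0,0,0.096,-1],[-0.618,-0.501,0.06,0,0,0.096,-1],[-0.618,-0.501,0.06,0,0,0.096,-1]]

```text
time_s: 8.6
tool_pos: [463.8, -250.4, 216.7]
orientation: [1.931, 2.478, -0.0]
contact_force: [0.2, -0.4, -0.5]
opening: 0.997
finger_force: 0.0
```

```bash
python3 - <<'E'
from h import *
print(at_z("side",207.5,346.2,28))
plan(452,-335,110,97.5)
E
```

```text
[ 443.44405558 -281.69303789   28.        ]
shift [-0.2638 -0.107   0.3558] turn [0.     0.0001 0.0369] k 1 pos [ 463.8 -250.4  216.7] psi 104.14 F [ 0.2 -0.4 -0.5] op 0.997 ff 0.0 t 8.6 j6 -0.97
```

>>> servo_tool:
  targets:
    - [[-0.264,-0.107,0.356,0,0,0.037,-1],[-0.264,-0.107,0.356,0,0,0.037,-1],[-0.264,-0.107,0.356,0,0,0.037,-1],[-0.264,-0.107,0.356,0,0,0.037,-1],[-0.264,-0.107,0.356,0,0,0.037,-1]]

```text
time_s: 9.1
tool_pos: [452.2, -332.5, 109.7]
orientation: [-2.071, -2.359, -0.001]
contact_force: [-0.7, 0.6, 0.7]
opening: 1.0
finger_force: 0.0
```

```bash
python3 - <<'E'
from h import *
plan(451,-335.5,19,97.5)
E
```

```text
shift [-0.0099 -0.0049  0.3024] turn [-0.0003 -0.0006 -0.0003] k 1 pos [ 452.2 -332.5  109.7] psi 97.44 F [-0.7  0.6  0.7] op 1.0 ff 0.0 t 9.1 j6 -0.98
```

>>> servo_tool:
  targets:
    - [[-0.009,-0.004,0.1,0,0,0,-1],[-0.009,-0.004,0.2,0,0,0,-1],[-0.009,-0.004,0.27,0,0,0,-1],[-0.009,-0.004,0.302,0,0,0,-1],[-0.009,-0.004,0.302,0,0,0,-1]]

```text
time_s: 9.6
tool_pos: [451.7, -335.4, 20.0]
orientation: [-2.071, -2.362, -0.0]
contact_force: [0.6, -0.6, -0.4]
opening: 1.0
finger_force: 0.0
```

>>> servo_tool:
  targets:
    - [[0,0,0,0,0,0,-1],[0,0,0,0,0,0,-0.4],[0,0,0,0,0,0,0],[0,0,0,0,0,0,0.2],[0,0,0,0,0,0,0.4]]

```text
time_s: 10.1
tool_pos: [451.1, -336.8, 19.9]
orientation: [2.073, 2.36, -0.0]
contact_force: [-0.3, 0.0, -0.3]
opening: 0.663
finger_force: 0.0
```

>>> servo_tool:
  targets:
    - [[0,0,0,0,0,0,1],[0,0,0,0,0,0,1],[0,0,0,0,0,0,1],[0,0,0,0,0,0,1],[0,0,0,0,0,0,1]]

```text
time_s: 10.6
tool_pos: [453.3, -336.9, 20.7]
orientation: [2.071, 2.356, 0.003]
contact_force: [6.5, 2.6, 3.3]
opening: 0.492
finger_force: 30.0
```

```bash
python3 - <<'E'
from h import *
plan(451,-335.5,19,97.5)
E
```

```text
shift [ 0.0056 -0.0069  0.0057] turn [ 0.0013  0.0006 -0.0007] k 1 pos [ 453.3 -336.9   20.7] psi 97.37 F [6.5 2.6 3.3] op 0.492 ff 30.0 t 10.6 j6 -0.98
```

>>> servo_tool:
  targets:
    - [[0,0,-0.05,0,0,0,1],[0,0,-0.15,0,0,0,1],[0,0,-0.28,0,0,0,1],[0,0,-0.4,0,0,0,1],[0,0,-0.433,0,0,0,1]]

```text
time_s: 11.1
tool_pos: [452.4, -338.3, 154.0]
orientation: [2.069, 2.355, -0.002]
contact_force: [0.5, 0.3, -1.4]
opening: 0.494
finger_force: 30.0
```

```bash
python3 - <<'E'
from h import *
plan(603,-12,150,102.3)
E
```

```text
shift [0.6771 0.426  0.0064] turn [ 0.0011  0.0019 -0.0182] k 0.668 pos [ 452.4 -338.3  154. ] psi 97.4 F [ 0.5  0.3 -1.4] op 0.494 ff 30.0 t 11.1 j6 -0.98
```

>>> servo_tool:
  targets:
    - [[0.2,0.126,0,0,0,-0.008,1],[0.34,0.215,0,0,0,-0.018,1],[0.48,0.3,0,0,0,-0.018,1],[0.6,0.38,0,0,0,-0.018,1],[0.677,0.426,0,0,0,-0.018,1]]

```text
time_s: 11.6
tool_pos: [551.2, -115.9, 148.0]
orientation: [-2.004, -2.417, 0.001]
contact_force: [0.7, -0.7, -1.8]
opening: 0.488
finger_force: 30.0
```

```bash
python3 - <<'E'
from h import *
plan(603,-12,150,102.3)
E
```

```text
shift [ 0.3084  0.2337 -0.0067] turn [-0.0006 -0.0005 -0.009 ] k 1 pos [ 551.2 -115.9  148. ] psi 100.68 F [ 0.7 -0.7 -1.8] op 0.488 ff 30.0 t 11.6 j6 -0.6
```

>>> servo_tool:
  targets:
    - [[0.1,0.075,0,0,0,-0.005,1],[0.18,0.135,0,0,0,-0.009,1],[0.25,0.19,0,0,0,-0.009,1],[0.308,0.233,0,0,0,-0.009,1],[0.308,0.233,0,0,0,-0.009,1]]

```text
time_s: 12.1
tool_pos: [602.9, -12.4, 147.8]
orientation: [-1.966, -2.447, 0.001]
contact_force: [-0.3, -0.7, -2.0]
opening: 0.495
finger_force: 30.0
```

```bash
python3 - <<'E'
from h import *
plan(603,-12,100,102.3)
zc=arm.read_state()["tool_pos"][2]+7.3
for c in("top","side"):
  im=vision.get_image(c);cv2.imwrite(f"pics/{c}3.png",im[:,:,::-1])
  for n,z in[("rod_center",zc),("glue_joint",zc),("seat",67),("lamp_tip",115)]:
    for q in vision.place_of(c,n)[:3]:
      w=at_z(c,*q["location"],z)
      if abs(w[0]-600)<70 and abs(w[1])<110:print(c,n,np.round(w,1),round(q["score"],2),np.round(q["location"]))
t=cv2.imread("pics/top3.png");s=cv2.imread("pics/side3.png")
f=lambda a,r,c:cv2.resize(a[r-34:r+34,c-30:c+30],(400,453),interpolation=cv2.INTER_CUBIC)
cv2.imwrite("pics/z5.png",np.hstack([f(t,177,265),f(s,210,262)]))
E
```

```text
shift [0.0009 0.0011 0.1592] turn [-0.0006 -0.0005  0.0007] k 1 pos [602.9 -12.4 147.8] psi 102.43 F [-0.3 -0.7 -2. ] op 0.495 ff 30.0 t 12.1 j6 -0.43
top seat [611.8 -12.9  67. ] 0.78 [173. 270.]
top lamp_tip [583.4  64.  115. ] 0.79 [180. 246.]
top lamp_tip [598.4  23.6 115. ] 0.44 [175. 258.]
side rod_center [606.6  -6.8 155.1] 0.7 [192. 256.]
side glue_joint [597.7  10.8 155.1] 0.73 [195. 255.]
side glue_joint [614.4 -22.7 155.1] 0.35 [189. 258.]
side seat [ 5.942e+02 -3.000e-01  6.700e+01] 0.88 [219. 258.]
side lamp_tip [603.6  35.4 115. ] 0.6 [210. 248.]
```

View pics/z5.png

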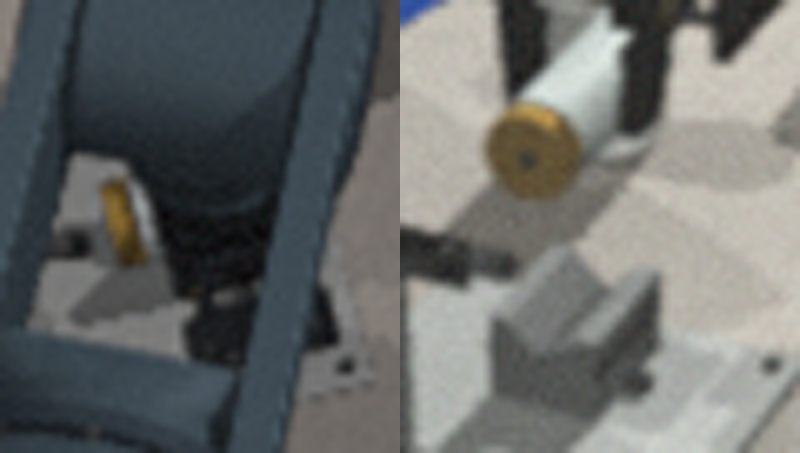

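```bash
python3 - <<'E'
from h import *
S=lambda x,y,z:np.round(at_z("side",176+y/6.667-.4,232+(x-400)/6.667-.4,z),1)
T=lambda x,y,z:np.round(at_z("top",143+y/6.667-.4,235+x/6.667-.4,z),1)
print("cap side",S(530,153,155.1),"top",T(113,222,155.1))
yh=np.array([-.213,.977]);xh=np.array([.977,.213])
seat=np.array([603,-12.5])
pts=[np.r_[seat+xh*a+yh*b,z] for a,b,z in[(-28,35,54),(-18,35,54),(0,35,36),(18,35,54),(28,35,54),(-28,-35,54),(-18,-35,54),(18,-35,54),(28,-35,54)]]
p=proj("side",pts);print(np.round(np.c_[(p[:,0]+.4-232)*6.667+400,(p[:,1]+.4-176)*6.667]))
# rod end expected if rod centre at TCP
print(np.r_[np.array([602.9,-12.4])+55*yh,155.1])
E
python3 - <<'E'
import cv2,numpy as np
s=cv2.imread("pics/side3.png")[200:250,235:280]
cv2.imwrite("pics/z6.png",np.clip(cv2.resize(s,None,fx=12,fy=12,interpolation=cv2.INTER_CUBIC)*1.3,0,255).astype(np.uint8))
E
```

```text
cap side [594.7  32.3 155.1] top [589.8  43.9 155.1]
[[601. 346.]
 [581. 341.]
 [546. 364.]
 [511. 322.]
 [492. 316.]
 [666. 271.]
 [647. 266.]
 [579. 248.]
 [560. 243.]]
[591.185  41.335 155.1  ]
```

View pics/z6.png

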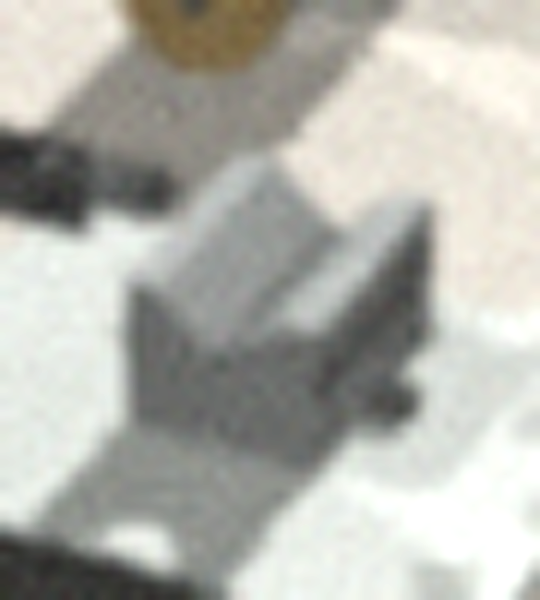

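The crops show the brass cap at side pixel about (251,199) and the V-block's corners where my seat estimate (603,-12.5) predicts them. The cap end comes out a few mm off in the side view, so I'll fit it with a model.

```bash
cat >> h.py <<'E'
def brass(im):
    h=cv2.cvtColor(im,cv2.COLOR_BGR2HSV);m=((h[...,0]>10)&(h[...,0]<32)&(h[...,1]>110)&(h[...,2]>60)).astype(np.uint8)
    return m
def cap(c,yaw,tilt):
    th=np.linspace(0,2*np.pi,40);P=np.array([[22*np.cos(a),y,22*np.sin(a)] for y in(41,55) for a in th])
    return R.from_euler("ZX",[yaw,tilt],degrees=True).apply(P)+c
E
python3 - <<'E'
from h import *
s=cv2.imread("pics/side3.png");t=cv2.imread("pics/top3.png")
def box(im,r,c,h=14):
    m=brass(im);n,l,st,ce=cv2.connectedComponentsWithStats(m[r-h:r+h,c-h:c+h]);k=1+np.argmax(st[1:,4]);x,y,w,hh,A=st[k]
    return np.array([x+c-h-.5,y+r-h-.5,x+w+c-h-.5,y+hh+r-h-.5]),A
bs,A=box(s,199,251);bt,B=box(t,176,253);print("side obs",bs,A,"top obs",bt,B)
yaw=12.4
for c,ti in[((602.9,-12.4,155.1),0),((602.9,-12.4,155.1),5),((602.9,-12.4,160),0),((602.9,-12.4,155.1),-5),((602.9,-12.4,150),0),((603.5,-17,155),0)]:
    o=[]
    for cam in("side","top"):
        p=proj(cam,cap(np.array(c),yaw,ti));hull=cv2.convexHull(p.astype(np.float32));o.append((np.round(np.r_[p.min(0),p.max(0)],1),round(cv2.contourArea(hull))))
    print(c,ti,o)
E
```

```text
side obs [245.5 191.5 257.5 204.5] 65 top obs [250.5 170.5 256.5 181.5] 34
(602.9, -12.4, 155.1) 0 [(array([243.4, 191.3, 258.9, 206.8]), 180), (array([250.7, 167.8, 258.2, 182.1]), 63)]
(602.9, -12.4, 155.1) 5 [(array([243.4, 190. , 259. , 205.7]), 184), (array([250.7, 167.6, 258.1, 181.9]), 67)]
(602.9, -12.4, 160) 0 [(array([243.4, 189.9, 258.9, 205.4]), 180), (array([250.5, 167.5, 258.1, 181.9]), 64)]
(602.9, -12.4, 155.1) -5 [(array([243.5, 192.7, 259. , 207.8]), 174), (array([250.6, 168. , 258.5, 182.2]), 75)]
(602.9, -12.4, 150) 0 [(array([243.5, 192.8, 258.9, 208.2]), 179), (array([250.8, 168.1, 258.3, 182.3]), 63)]
(603.5, -17, 155) 0 [(array([244.3, 190.7, 259.7, 206.1]), 179), (array([252.1, 167.6, 259.6, 181.8]), 63)]
```

>>> servo_tool:
  targets:
    - [[0,0,0.08,0,0,0,1],[0,0,0.16,0,0,0,1],[0,0,0.22,0,0,0,1],[0,0,0.25,0,0,0,1],[0,0,0.26,0,0,0,1]]

```text
time_s: 13.1
tool_pos: [602.6, -15.0, 70.5]
orientation: [-1.971, -2.445, 0.001]
contact_force: [-0.9, -1.0, -1.7]
opening: 0.491
finger_force: 30.0
```

```bash
python3 - <<'E'
from h import *
plan(602.8,-12.2,60,102.3)
im=vision.get_image("side");cv2.imwrite("pics/side4.png",im[:,:,::-1])
cv2.imwrite("pics/z7.png",cv2.resize(im[195:245,230:285,::-1],None,fx=12,fy=12,interpolation=cv2.INTER_CUBIC))
E
```

```text
shift [0.0089 0.0027 0.035 ] turn [-0.0005 -0.0002 -0.0003] k 1 pos [602.6 -15.   70.5] psi 102.24 F [-0.9 -1.  -1.7] op 0.491 ff 30.0 t 13.1 j6 -0.44
```

View pics/z7.png

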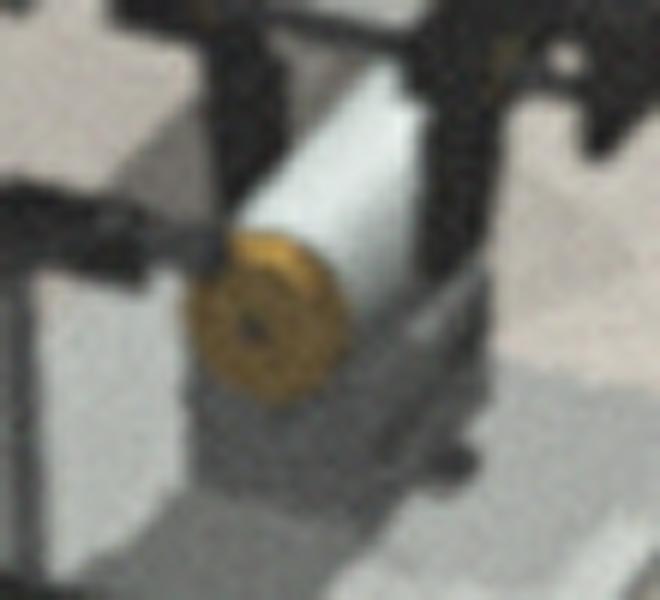

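```bash
python3 - <<'E'
from h import *
a=np.array([602.6,-15,77.8])
yh=np.array([-.213,.977,0])
for d in(-6,-3,0,3):
  for dz in(0,4):
    p=proj("side",cap(a+yh*d+[0,0,dz],12.3,0));f=proj("side",(a+yh*(d+55)+[0,0,dz])[None])
    print(d,dz,np.round(np.r_[p.min(0),p.max(0)],1),"face",np.round(f,1))
print("obs 245.2 213.9 258.5 228.0 face 250.5 221.6")
plan(602.8,-12.2,60,102.3)
E
```

```text
-6 0 [245.5 212.2 260.5 227.1] face [[251.9 220.8]]
-6 4 [245.5 211.1 260.5 226. ] face [[251.9 219.7]]
-3 0 [245.  212.7 260.1 227.6] face [[251.5 221.3]]
-3 4 [245.  211.5 260.1 226.5] face [[251.5 220.2]]
0 0 [244.6 213.1 259.6 228.1] face [[251.  221.8]]
0 4 [244.5 212.  259.6 227. ] face [[251.  220.7]]
3 0 [244.1 213.6 259.2 228.6] face [[250.6 222.3]]
3 4 [244.1 212.5 259.2 227.5] face [[250.6 221.2]]
obs 245.2 213.9 258.5 228.0 face 250.5 221.6
shift [0.0091 0.0016 0.0362] turn [-0.0003 -0.0001 -0.0002] k 1 pos [602.9 -15.   70.9] psi 102.26 F [ 0.6  0.1 -1.2] op 0.492 ff 30.0 t 13.15 j6 -0.44
```

>>> servo_tool:
  targets:
    - [[0.009,0,0,0,0,0,1],[0.009,0,0.01,0,0,0,1],[0.009,0,0.02,0,0,0,1],[0.009,0,0.03,0,0,0,1],[0.009,0,0.035,0,0,0,1]]

```text
time_s: 13.65
tool_pos: [602.8, -12.2, 60.9]
orientation: [1.971, 2.446, 0.0]
contact_force: [1.0, 1.0, 1.0]
opening: 0.491
finger_force: 30.0
```

>>> servo_tool:
  targets:
    - [[0,0,0.003,0,0,0,1],[0,0,0.006,0,0,0,1],[0,0,0.006,0,0,0,1],[0,0,0.006,0,0,0,1],[0,0,0.006,0,0,0,1]]

```text
time_s: 14.15
tool_pos: [603.7, -12.4, 60.0]
orientation: [1.97, 2.444, 0.002]
contact_force: [3.4, 2.5, 4.3]
opening: 0.492
finger_force: 30.0
```

>>> servo_tool:
  targets:
    - [[0,0.003,0.004,0,0,0,1],[0,0.004,0.008,0,0,0,1],[0,0.004,0.008,0,0,0,1],[0,0.004,0.008,0,0,0,1],[0,0.004,0.008,0,0,0,1]]

```text
time_s: 14.65
tool_pos: [604.5, -12.2, 59.2]
orientation: [1.97, 2.445, 0.001]
contact_force: [-3.5, 2.4, 18.3]
opening: 0.489
finger_force: 30.0
```

```bash
python3 - <<'E'
from h import *
plan(603,-12.2,60,102.3)
print(arm.read_state()["moment"])
im=vision.get_image("side");cv2.imwrite("pics/side5.png",im[:,:,::-1]);plan(603,-12.2,60,102.3)
cv2.imwrite("pics/z8.png",cv2.resize(im[195:245,230:285,::-1],None,fx=12,fy=12,interpolation=cv2.INTER_CUBIC))
E
```

```text
shift [ 0.0012 -0.005  -0.0028] turn [ 0.0004  0.0003 -0.0001] k 1 pos [604.5 -12.2  59.2] psi 102.27 F [-3.5  2.4 18.3] op 0.489 ff 30.0 t 14.65 j6 -0.43
[ 0.2565309   0.51919831 -0.0485234 ]
shift [ 0.0012 -0.0049 -0.0029] turn [ 0.0004  0.0003 -0.0001] k 1 pos [604.5 -12.3  59.1] psi 102.28 F [-4.   1.7 17.4] op 0.487 ff 30.0 t 14.7 j6 -0.43
```

View pics/z8.png

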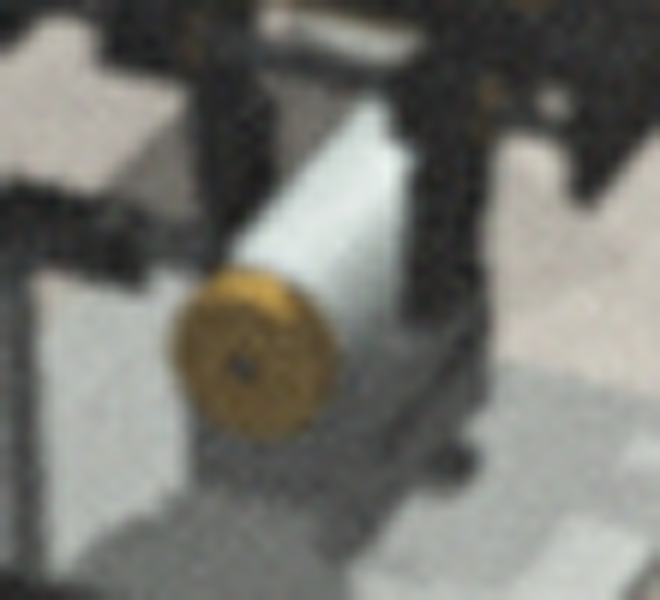

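```bash
python3 - <<'E'
from h import *
xh=np.array([.977,.213,0]);yh=np.array([-.213,.977,0])
for S in([604.2,-12.2,0],[604.2+.6,-15.2,0],[604.2-.6,-9.2,0]):
    S=np.array(S,float)
    P=[S+xh*a+yh*b+[0,0,z] for a,b,z in[(28,35,54),(-28,35,54),(-18,35,54),(-28,-35,54),(18,-35,54),(0,55,67)]]
    print(S[:2],np.round(proj("side",P),1).tolist())
    p=proj("side",cap(S+[0,0,67],12.3,0));print("cap",np.round(np.r_[p.min(0),p.max(0)],1))
print("obs",[[235+x/12-.46,200+y/12-.46] for x,y in[(133,280),(325,335),(285,325),(432,205),(290,165)]],"face 249.8,224.7 cap 244.1 216.6 257.7 231")
# top view V ends, and block
P=[np.array([604.2,-12.2,36])+yh*b for b in(35,-35)];print(proj("top",P),"obs V ends col,row (260,229.5->179.5)(279.2,174.8)")
E
```

```text
[604.2 -12.2] [[245.0, 223.0], [261.3, 227.5], [258.4, 226.7], [271.2, 216.2], [258.1, 212.7], [250.1, 225.0]]
cap [243.6 216.4 258.7 231.2]
[604.8 -15.2] [[245.5, 222.5], [261.8, 227.0], [258.9, 226.2], [271.6, 215.7], [258.5, 212.2], [250.6, 224.5]]
cap [244.1 215.9 259.1 230.7]
[603.6  -9.2] [[244.5, 223.5], [260.9, 228.0], [257.9, 227.2], [270.7, 216.6], [257.6, 213.2], [249.6, 225.5]]
cap [243.1 216.9 258.2 231.7]
obs [[245.62333333333333, 222.87333333333333], [261.62333333333333, 227.45666666666665], [258.29, 226.62333333333333], [270.54, 216.62333333333333], [258.7066666666667, 213.29]] face 249.8,224.7 cap 244.1 216.6 257.7 231
[[260.31700744 178.90310853]
 [279.55415611 174.17709816]] obs V ends col,row (260,229.5->179.5)(279.2,174.8)
```

>>> servo_tool:
  targets:
    - [[0,-0.002,-0.001,0,0,0,1],[0,-0.002,-0.001,0,0,0,1],[0,-0.002,-0.001,0,0,0,1],[0,-0.002,-0.001,0,0,0,1],[0,-0.002,-0.001,0,0,0,1]]

```text
time_s: 15.2
tool_pos: [604.5, -12.3, 59.2]
orientation: [1.97, 2.444, 0.002]
contact_force: [-0.3, 2.5, 13.8]
opening: 0.491
finger_force: 30.0
```

>>> servo_tool:
  targets:
    - [[0,0,0,0,0,0,1],[0,0,0,0,0,0,1],[0,0,0,0,0,0,1],[0,0,0,0,0,0,1],[0,0,0,0,0,0,1]]

```text
time_s: 15.7
tool_pos: [604.5, -12.3, 59.1]
orientation: [1.97, 2.444, 0.002]
contact_force: [-0.2, 2.3, 12.6]
opening: 0.494
finger_force: 30.0
```

>>> servo_tool:
  targets:
    - [[0,0,0.0004,0,0,0,1],[0,0,0.0004,0,0,0,1],[0,0,0.0004,0,0,0,1],[0,0,0.0004,0,0,0,1],[0,0,0.0004,0,0,0,1]]

```text
time_s: 16.2
tool_pos: [604.5, -12.3, 59.1]
orientation: [1.97, 2.444, 0.002]
contact_force: [-0.0, 2.6, 16.0]
opening: 0.488
finger_force: 30.0
```

```bash
python3 -c "
from cell import arm
s=arm.read_state();print(s['contact_force'],s['tool_pos'])
print(arm.finish_job())"
```

```text
[-1.57638832e-02  2.57777028e+00  1.60049959e+01] [604.49642513 -12.27407244  59.14830047]
the job is handed in; nothing more can be done
None
```

I handed the job in at about 16 s: the dial is at 7, and the rod is seated in the V-block with its cap towards the lamp, within about 2 mm of centre by the camera fit, still gripped and pressed down with about 16 N; no score came back.

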